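Right the toppled bottle under its condenser

TASK

One of the white bottles has toppled over on the bench. Stand it upright, cap up, on the free hot plate of the extraction stand, sitting flat inside the plate's rim, setting it down gently. Do not knock the glass condensers hanging above, and leave the two standing bottles where they are.

Things in the scene. Friction and masses are not known exactly. Their poses are not given: they have to be found in the camera images.
- bottle_center (a point): The toppled white plastic bottle, lying flat on the bench; 150 mm long, 250 g (give or take a third). From its foot: body 52 mm square (corners rounded by 8) up to 112 mm, cone shoulder to 125, grey cap of diameter 36 from 127 to 150. Centre of mass 61 mm from the foot. This point is on its axis, 75 mm from foot and cap top; z points from foot to cap.
- hotplate0: The free hot plate: dark steel disc of diameter 94 mm fixed on the stand's base. Origin at the centre of its underside, z up. The flat seat is 6 mm above the origin, diameter 76; round it a rim 9 mm wide rises another 5 mm. It may be any of the stand's three places; the other two carry standing bottles. Plates are 120 mm apart, centre to centre.
- stand: Fixed extraction stand: white base slab 200 mm deep (x), 460 wide (y), 30 high. Origin at the centre of its underside, on the bench; its -x side faces the robot. The hot plates stand on the slab at y = -120, 0, 120. Two steel posts, 12 mm thick, at x = 60, y = -210 and 210; a 12 mm crossbar joins them at x = 60, z = 420, with arms to the condensers.
- condensers: Three fragile glass condensers, fixed, one hanging over the centre of each hot plate. Origin and axes as the stand's. Each begins 255 mm above the bench (69 mm over the cap of a bottle on the plate) as a 14 mm tube, widens to a 46 mm bulb at z = 300 to 350, then a 20 mm tube to 411: nothing can come straight down onto a plate.
- standing1_center (a point): Bottle of the same kind, already standing on another hot plate; point on its axis 75 mm above its foot.
- standing2_center (a point): Bottle of the same kind, already standing on the remaining hot plate; point on its axis 75 mm above its foot.
Mind the look-alikes: they are no part of the job. Leave any orange look-alike of the part that bears bottle_center alone. Leave any red look-alike of the part that bears standing2_center alone.

How it is judged:
By the outcome, as a careful person would: the job done as asked, in the order asked, and still so for the second after the job is handed in, with the robot touching nothing.
It also fails if it takes over 53 s, if anything falls off the work surface, if the arm or the gripper's body presses on something with over 40 N, if the wrist force passes 120 N, or if a joint passes its speed limit or range.

ROBOT

A 6-joint arm with a two-finger parallel gripper is mounted at the origin on the work surface. World frame = base frame: x ahead of the robot, y to its left, z up, the work surface at z = 0. Lengths are in m, angles in rad, forces in N, time in s.
With the tool pointing down it reaches from about 0.35 to 0.975 m from the base axis. Payload 4.9 kg.
Tool frame: the origin (TCP) lies midway between the tips of the shut fingers; the grasp point (between the pads) lies 19 mm behind it; z points along the fingers, y is the line along which they close (so a half turn about z gives the same grasp; the last joint's range is limited). The gripper opens to 85 mm and grips with 20 to 120 N. Pads are 22 mm wide; open, the fingers measure 114 mm over their backs; the gripper's body (76 mm by 85 mm) begins 54 mm behind the grasp point. The pads swing forward as they close: fully open they stand 13 mm farther back than shut.
Start: joints at [-1.443, 0.053, 1.613, -0, 1.476, -0.119], TCP at [0.153, -0.606, 0.194] pointing down, gripper open.
Joint ranges: [-3.01, 3.01], [-1.01, 2.22], [0.06, 2.58], [-1.02, 4.17], [0.09, 2.62], [-3.14, 3.14]. Speed limits (rad/s): [2.57, 2.57, 3.14, 3.14, 3.14, 3.14].

INTERFACE

Orientations are given as a rotation vector (axis times angle).
In Python, from station import ctrl gives the robot as it stands. The module is installed in compiled form; this text tells all that it offers.
- The arm moves only by the shell command python3 -m handwheel 'ROWS' [OPENING] [FORCE]. ROWS is JSON, a list of rows, each a list of 2 entries, a list of its own where there are three numbers: the shift along the tool's x, y, z in cm, then the turn, a rotation vector about the tool's x, y, z in rad. In form: [[[tx, ty, tz], [ax, ay, az]], ...]. A call has 1 to 5 rows; each row is the pose to reach, as a shift and turn from the pose commanded when the call began, along the tool's axes at that moment; what a row does not reach only later rows make up. A row lasts 1/8 s, in which the tool goes at most 62.5 mm and 10.7 degrees, less where a joint would pass 70% of its speed; a pose out of reach is approached as far as the arm can. A call with a gripper value outside its range is refused whole. OPENING is the gripper's target within -1 to 1 (shut at 1, half-way at 0, fully open at -1), set as the call begins (- or left out, the last holds). The fingers move at their own pace and stop on an object; FORCE is the grip in N (left out, the last holds). Time passes only in rows, so rows that repeat a pose let the fingers close. It gives the time, the measured TCP pose, the force, the opening and the grip force at its end, in the units of the state.
- ctrl.get_obs(): the state, without advancing time (a new reading comes with each control period).
- ctrl.get_image(name): name is "scene" or "top" or "wrist"; returns the picture (420x560x3 uint8, blue, green, red); there is no depth.
- ctrl.calibration(name): a dict with "fx", "fy", "cx", "cy" (pixels), "k1" (the pictures are not rectified: a ray, as slopes to the right and down, at radius r is drawn at 1 + k1 r^2 times it, then the intrinsics apply), "R" (3x3) and "t" (3): a world point X has camera coordinates R X + t. Camera axes: x right, y down, z forward; pixel columns grow to the right and rows downward; lengths in m; the calibration is good to about 2 mm. A picture is of the moment at which its call begins: read the wrist's pose just before it. calibration takes no time and is no camera call; for the wrist camera it gives the pose at the moment of the call.
- ctrl.finish_job(): hands the job in; it is judged then, once.
Trained networks look in the newest picture that a camera, given by its name, has taken for a name from the list of things; names that differ only in an ending like _2 or _b are one class to them, and where a whole thing is asked for, a point or a joint stands for the part that bears it (a point fixed in the world has none). Each returns a list of dicts, best first, with "score" (0 to 1); they miss things now and then, are a little off and sometimes report something else, mostly with a low value. They report only what shows in the picture. A call takes as long as a camera call. They do not tell look-alikes from the thing itself.
- ctrl.look_for(camera, query): "position" ([column, row] in pixels, amid what is visible of it).
- ctrl.landmark_of(camera, query): "position" ([column, row] in pixels: a listed point, or the origin of a listed thing).
The state is a dict: "t": time; "q": joint angles; "dq": joint speeds; "effort": joint torques, N m; "tool_pos": TCP position; "tool_rot": TCP orientation; "contact_force": force on the tool from outside, world axes, zero at the start; "wrist_torque": the same for the moment, N m; "opening": finger opening in m; "grip_force": force on a finger pad.
Only numpy, scipy, OpenCV 4.12 (cv2) and the standard library are available. Lean on these libraries where they do the work, as an engineer would, in place of code of your own. Each camera call takes 0.05 s, during which the arm holds its last target. There are 200 camera calls.

## Working session

There is one attempt and no reset: what is moved stays moved. The work goes in short steps, Python scripts to look and compute and a shell command to move; the robot and the scene stay as the last step left them, time stands still between calls to the robot, and variables do not carry over. Pictures are saved under pics/ and viewed, at most 13 in all, crops included, and the job is handed in when it is done.

```bash
mkdir -p pics; cat > h.py <<'E'
import numpy as np, cv2
from station import ctrl
from scipy.spatial.transform import Rotation as Ro
def ray(cal,px):
    K=np.array([[cal["fx"],0,cal["cx"]],[0,cal["fy"],cal["cy"]],[0,0,1.]])
    s=cv2.undistortPoints(np.array([[px]],float),K,np.array([cal["k1"],0,0,0.]))[0,0]
    R=np.array(cal["R"]);t=np.array(cal["t"])
    d=R.T@np.array([s[0],s[1],1]);return -R.T@t,d/np.linalg.norm(d)
def plane(cal,px,z):
    o,d=ray(cal,px);return o+d*(z-o[2])/d[2]
def tri(rs):
    A=sum(np.eye(3)-np.outer(d,d) for o,d in rs);b=sum((np.eye(3)-np.outer(d,d))@o for o,d in rs)
    X=np.linalg.solve(A,b);return X,[np.linalg.norm((np.eye(3)-np.outer(d,d))@(X-o)) for o,d in rs]
def proj(cal,X):
    c=np.array(cal["R"])@np.array(X)+np.array(cal["t"]);s=c[:2]/c[2];s=s*(1+cal["k1"]*(s@s))
    return [cal["fx"]*s[0]+cal["cx"],cal["fy"]*s[1]+cal["cy"]]
E
python3 - <<'E'
from h import *
np.set_printoptions(precision=4,suppress=True)
ims=[]
for c in ["scene","top"]:
    im=ctrl.get_image(c);cv2.imwrite(f"pics/{c}.png",im)
    for q in ["bottle_center","hotplate0","standing1_center","stand"]:
        print(c,q,[(np.round(d["position"],1),round(d["score"],2)) for d in ctrl.landmark_of(c,q)][:4])
    cal=ctrl.calibration(c);print(cal["fx"],-np.array(cal["R"]).T@cal["t"])
o=ctrl.get_obs();print(o["t"],o["tool_pos"],o["tool_rot"],Ro.from_rotvec(o["tool_rot"]).as_matrix(),o["opening"])
E
```

```text
scene bottle_center [(array([185.4, 168.1]), 0.96), (array([219.7, 139.5]), 0.67), (array([255.7, 166.4]), 0.59)]
scene hotplate0 [(array([228. , 221.1]), 0.95), (array([223.4, 143.9]), 0.28)]
scene standing1_center [(array([261.3, 221.5]), 0.84)]
scene stand [(array([261.8, 247.4]), 0.68)]
509.02054738732113 [1.388  0.6386 1.0292]
top bottle_center [(array([415.2, 201.6]), 0.74), (array([423. , 277.9]), 0.73), (array([354.8, 259.9]), 0.6)]
top hotplate0 [(array([310.8, 166.2]), 0.71)]
top standing1_center [(array([260.1, 164.5]), 0.77)]
top stand [(array([263.1, 171.5]), 0.96)]
472.2766536378263 [ 0.4941 -0.0219  1.21  ]
0.5 [ 0.1527 -0.606   0.1941] [-3.1176 -0.3867 -0.    ] [[ 0.9697  0.2443  0.    ]
 [ 0.2443 -0.9697  0.0001]
 [ 0.     -0.0001 -1.    ]] 0.08507692485120202
```

View pics/scene.png

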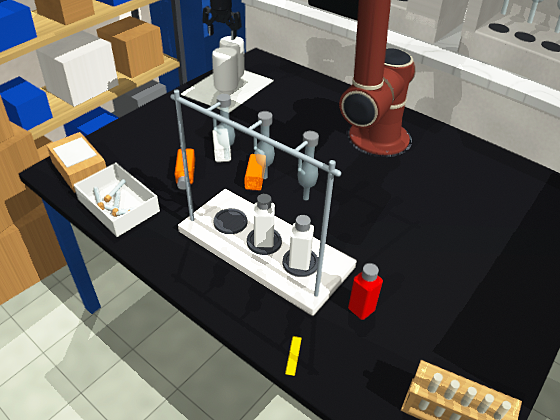

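View pics/top.png

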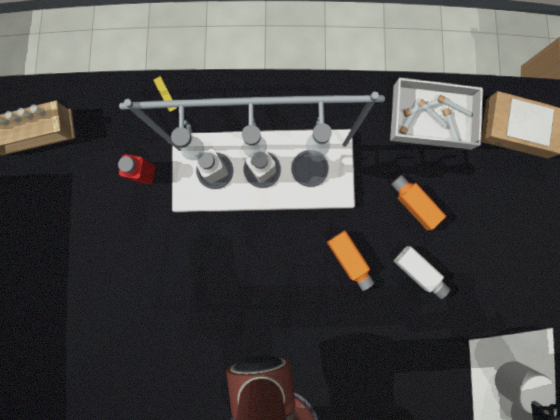

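```bash
python3 - <<'E'
from h import *
np.set_printoptions(precision=4,suppress=True)
T=ctrl.calibration("top");S=ctrl.calibration("scene")
print("plate top",plane(T,[310.8,166.2],.03),"scene",plane(S,[228,221.1],.03),tri([ray(T,[310.8,166.2]),ray(S,[228,221.1])]))
print("stand",plane(T,[263.1,171.5],0),plane(S,[261.8,247.4],0))
for p in [(173,133),(354,131),(355,208),(173,211)]: print("slab",plane(T,p,.03))
print("bottle c",plane(T,[423,277.9],.026),tri([ray(T,[423,277.9]),ray(S,[219.7,139.5])]))
for p in [(401,257),(443,293)]: print(plane(T,p,.026))
for p in [(350,258),(418,204),(363,284),(338,235)]: print("orange",plane(T,p,.026))
E
```

```text
plate top [ 0.6819 -0.0862  0.03  ] scene [ 0.6771 -0.0902  0.03  ] (array([ 0.6811, -0.086 ,  0.0357]), [np.float64(0.00011670770278233545), np.float64(0.00011670770278231226)])
stand [0.6719 0.0354 0.    ] [0.6703 0.0283 0.    ]
slab [0.7665 0.2666 0.03  ]
slab [ 0.7737 -0.1962  0.03  ]
slab [ 0.5771 -0.1977  0.03  ]
slab [0.5661 0.2611 0.03  ]
bottle c [ 0.4018 -0.3722  0.026 ] (array([ 0.4056, -0.3767,  0.0277]), [np.float64(0.006123744682593241), np.float64(0.006123744682593079)])
[ 0.4546 -0.3153  0.026 ]
[ 0.3632 -0.4246  0.026 ]
orange [ 0.4517 -0.1858  0.026 ]
orange [ 0.5889 -0.3599  0.026 ]
orange [ 0.3867 -0.2189  0.026 ]
orange [ 0.5092 -0.1554  0.026 ]
```

```bash
python3 -m handwheel '[[[5,-2.8,-1.5],[0,0,-0.12]],[[10,-5.6,-3],[0,0,-0.24]],[[15,-8.4,-4.5],[0,0,-0.36]],[[20,-11.2,-6],[0,0,-0.48]],[[25,-14,-7],[0,0,-0.6]]]' -1
python3 -m handwheel '[[[0,0,0],[0,0,0]],[[0,0,0],[0,0,0]]]'
cat > look.py <<'E'
from h import *
import sys
np.set_printoptions(precision=4,suppress=True)
o=ctrl.get_obs();im=ctrl.get_image("wrist");c=ctrl.calibration("wrist");cv2.imwrite(f"pics/{sys.argv[1]}.png",im)
import pickle;pickle.dump((c,o),open(f"pics/{sys.argv[1]}.pkl","wb"))
print(o["t"],o["q"],o["tool_pos"],o["tool_rot"],o["contact_force"],o["opening"])
for q in sys.argv[2:]: print(q,[(np.round(d["position"],1),round(d["score"],2)) for d in ctrl.landmark_of("wrist",q)][:4])
E
python3 look.py w1 bottle_center
```

```text
t: 1.12
tool_pos: [0.3622, -0.408, 0.2653]
tool_rot: [2.86, 1.295, 0.001]
contact_force: [0.5, -0.4, 0.3]
opening: 0.0856
grip_force: 0.0
t: 1.38
tool_pos: [0.3607, -0.4093, 0.264]
tool_rot: [2.864, 1.291, -0.001]
contact_force: [-0.1, -0.2, 0.0]
opening: 0.0851
grip_force: 0.0
1.375 [-0.9845 -0.1695  1.7107 -0.0005  1.6005 -0.2604] [ 0.3607 -0.4093  0.264 ] [ 2.8642  1.2905 -0.0008] [-0.1429 -0.2149  0.0304] 0.08509720222790336
bottle_center [(array([299.2, 101.8]), 0.57)]
```

View pics/w1.png

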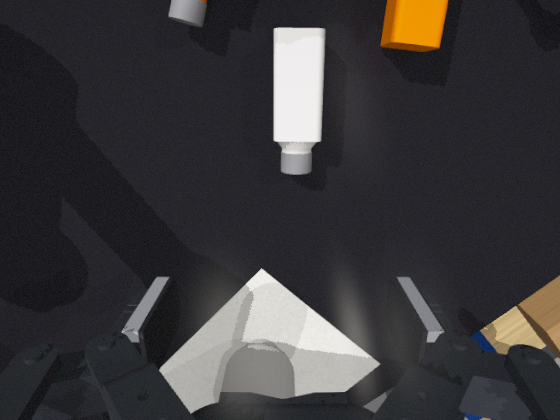

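```bash
python3 - <<'E'
from h import *
import pickle
np.set_printoptions(precision=4,suppress=True)
c,o=pickle.load(open("pics/w1.pkl","rb"))
a=plane(c,[299,29],.052);b=plane(c,[298,140.5],.052);print(a,b,np.linalg.norm(a-b))
print("w",plane(c,[275,85],.052)-plane(c,[323.5,85],.052))
T=ctrl.calibration("top");print(tri([ray(c,[299.2,101.8]),ray(T,[423,277.9])]))
u=(b-a)/np.linalg.norm(b-a);print("yaw foot->cap",np.degrees(np.arctan2(u[1],u[0])),"tool x yaw",np.degrees(np.arctan2(*Ro.from_rotvec(o["tool_rot"]).as_matrix()[[1,0],0])))
g=a+u*.066;print("grasp",g)
R=Ro.from_rotvec(o["tool_rot"]).as_matrix();print("shift cm to z=.008",100*R.T@(np.array([g[0],g[1],.008])-o["tool_pos"]))
print(-np.array(c["R"]).T@c["t"]-o["tool_pos"],c["fx"])
E
```

```text
[ 0.4616 -0.3202  0.052 ] [ 0.3888 -0.4027  0.052 ] 0.1100164365206663
w [-0.0372  0.0328  0.    ]
(array([ 0.4093, -0.3719,  0.0353]), [np.float64(0.007191261992687778), np.float64(0.007191261992687778)])
yaw foot->cap -131.3646165091349 tool x yaw 48.51017485061979
grasp [ 0.4179 -0.3697  0.052 ]
shift cm to z=.008 [ 6.7662  1.6654 25.5984]
[0.0536 0.06   0.1805] 366.2389796095778
```

```bash
python3 -m handwheel '[[[2.3,0.6,4],[0,0,0]],[[4.5,1.1,8],[0,0,0]],[[6.8,1.7,12],[0,0,0]],[[6.8,1.7,12],[0,0,0]],[[6.8,1.7,12],[0,0,0]]]'
python3 look.py w2 bottle_center
```

```text
t: 2.1
tool_pos: [0.4182, -0.371, 0.1452]
tool_rot: [2.864, 1.288, -0.0]
contact_force: [-0.1, -0.3, 1.1]
opening: 0.0851
grip_force: 0.0
2.1 [-0.8584 -0.07    1.8176 -0.0005  1.3928 -0.1328] [ 0.4182 -0.371   0.1452] [ 2.864   1.288  -0.0002] [-0.0666 -0.2524  1.0649] 0.08511094561599879
bottle_center [(array([281.2, 191.5]), 0.64), (array([443.3,  19.8]), 0.56)]
```

View pics/w2.png

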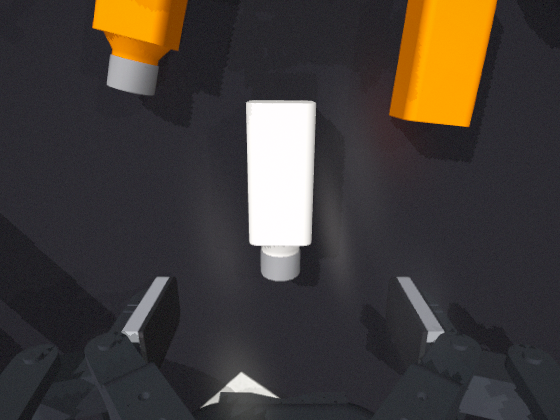

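```bash
python3 - <<'E'
from h import *
import pickle
from scipy.optimize import least_squares
np.set_printoptions(precision=4,suppress=True)
c1,o1=pickle.load(open("pics/w1.pkl","rb"));c,o=pickle.load(open("pics/w2.pkl","rb"))
for p,q in [((299,29),(281,101)),((298,140.5),(281,244))]: print(tri([ray(c1,p),ray(c,q)]))
a=plane(c,[281,101],.052);b=plane(c,[281,244],.052);u=(b-a)/np.linalg.norm(b-a)
print(a,b,np.linalg.norm(b-a),np.degrees(np.arctan2(u[1],u[0])))
g=a+u*.066;R=Ro.from_rotvec(o["tool_rot"]).as_matrix();print("shift",100*R.T@(np.array([g[0],g[1],.008])-o["tool_pos"]))
D=[([-1.443,.053,1.613,0,1.476],[.1527,-.606,.1941]),(o1["q"],o1["tool_pos"]),(o["q"],o["tool_pos"])]
def f(p):
    r=[]
    for q,x in D:
        a=q[1];b=q[1]+q[2];c=b+q[4]
        r+=[p[0]*np.sin(a)+p[1]*np.sin(b)+p[2]*np.cos(b)+p[4]*np.sin(c)+p[5]-np.hypot(*x[:2]),p[0]*np.cos(a)+p[1]*np.cos(b)-p[2]*np.sin(b)+p[3]*1+p[4]*np.cos(c)-x[2]]
        print
    return r
s=least_squares(lambda p:np.r_[f(p),.003*(p-[.5,.45,0,.4,.25,0])],[.5,.45,0,.4,.25,0]);print(s.x,f(s.x))
print([np.arctan2(x[1],x[0])-q[0] for q,x in D])
E
```

```text
(array([ 0.4639, -0.3192,  0.0345]), [np.float64(0.0003757320203968461), np.float64(0.0003757320203969157)])
(array([ 0.3892, -0.4031,  0.0521]), [np.float64(0.0004929381781309821), np.float64(0.0004929381781310402)])
[ 0.4646 -0.319   0.052 ] [ 0.3894 -0.4035  0.052 ] 0.11313361017788687 -131.6181793377535
shift [ 0.3758 -0.0064 13.7175]
[0.4235 0.6095 0.0951 0.2867 0.3629 0.005 ] [np.float64(1.0689044035450124e-06), np.float64(-0.00016713168410953383), np.float64(-4.304588155923383e-06), np.float64(6.008457656336841e-05), np.float64(3.1913226370416936e-06), np.float64(0.00010806626765003102)]
[np.float64(0.11904518200577074), np.float64(0.13612347613219722), np.float64(0.13283749823761448)]
```

```bash
python3 -m handwheel '[[[0.3,0,5],[0,0,0]],[[0.3,0,9],[0,0,0]],[[0.3,0,12],[0,0,0]],[[0.3,0,13.6],[0,0,0]],[[0.3,0,13.6],[0,0,0]]]'
python3 -m handwheel '[[[0,0,0],[0,0,0]],[[0,0,0],[0,0,0]],[[0,0,0],[0,0,0]],[[0,0,0],[0,0,0]],[[0,0,0],[0,0,0]]]' 1 50
python3 look.py w3
```

```text
t: 2.82
tool_pos: [0.4204, -0.3677, 0.0082]
tool_rot: [-2.864, -1.29, 0.0]
contact_force: [0.4, -0.4, 0.6]
opening: 0.0854
grip_force: 0.0
t: 3.45
tool_pos: [0.4251, -0.3721, 0.0257]
tool_rot: [2.857, 1.289, 0.003]
contact_force: [-15.7, 19.6, 81.1]
opening: 0.0019
grip_force: 49.3
3.45 [-0.8503  0.0711  1.8908 -0.0007  1.172  -0.127 ] [ 0.4251 -0.3721  0.0257] [2.8567 1.2889 0.0025] [-15.7117  19.5773  81.1482] 0.0018592814378661916
```

View pics/w3.png

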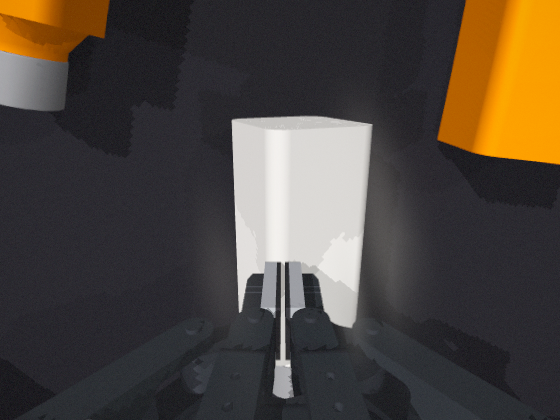

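```bash
python3 -m handwheel '[[[0,0,-2],[0,0,0]],[[0,0,-6],[0,0,0]],[[0,0,-10],[0,0,0]],[[0,0,-14],[0,0,0]],[[0,0,-14],[0,0,0]]]'
python3 -m handwheel '[[[0,0,0],[0,0,0]],[[0,0,0],[0,0,0]],[[0,0,0],[0,0,0]]]' -1
python3 look.py w4 bottle_center
```

```text
t: 4.12
tool_pos: [0.4226, -0.3694, 0.1532]
tool_rot: [2.856, 1.288, 0.004]
contact_force: [0.6, 0.1, 0.2]
opening: 0.0002
grip_force: 0.0
t: 4.5
tool_pos: [0.4201, -0.3666, 0.1465]
tool_rot: [-2.862, -1.29, 0.001]
contact_force: [0.2, 0.2, -0.4]
opening: 0.0546
grip_force: 0.0
4.5 [-0.851  -0.0718  1.8171  0.      1.3991 -0.127 ] [ 0.4201 -0.3666  0.1465] [-2.8618 -1.2897  0.0012] [ 0.245   0.1684 -0.3659] 0.054599279512916835
bottle_center [(array([443.2,  25.6]), 0.75), (array([284.2, 197.9]), 0.65)]
```

View pics/w4.png

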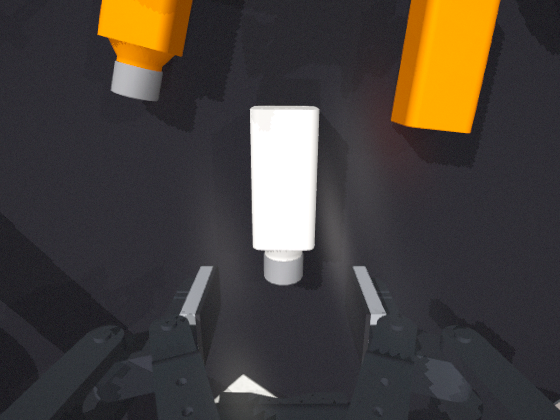

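```bash
python3 -m handwheel '[[[0,0,5],[0,0,0]],[[0,0,9],[0,0,0]],[[0,0,12.5],[0,0,0]],[[0,0,14.3],[0,0,0]],[[0,0,14.3],[0,0,0]]]' -1
python3 -m handwheel '[[[0,0,0],[0,0,0]],[[0,0,0],[0,0,0]],[[0,0,0],[0,0,0]]]' -0.1 20
python3 -m handwheel '[[[0,0,0],[0,0,0]],[[0,0,0],[0,0,0]],[[0,0,0],[0,0,0]]]' 0 30
```

```text
t: 5.22
tool_pos: [0.42, -0.3665, 0.0038]
tool_rot: [-2.862, -1.29, 0.001]
contact_force: [0.6, -0.5, -0.2]
opening: 0.0855
grip_force: 0.0
t: 5.6
tool_pos: [0.4207, -0.3676, 0.0077]
tool_rot: [-2.864, -1.291, 0.001]
contact_force: [-4.6, 4.0, 9.4]
opening: 0.0478
grip_force: 18.9
t: 5.98
tool_pos: [0.4207, -0.3676, 0.0079]
tool_rot: [-2.864, -1.291, 0.001]
contact_force: [-4.8, 3.9, 10.9]
opening: 0.0469
grip_force: 27.7
```

```bash
python3 look.py w5; python3 - <<'E'
from h import *
import pickle
np.set_printoptions(precision=4,suppress=True)
for n in ["w3","w2","w4","w5"]:
    c,o=pickle.load(open(f"pics/{n}.pkl","rb"));R=Ro.from_rotvec(o["tool_rot"]).as_matrix();p=np.array(o["tool_pos"])
    for d in [0,-.013,-.019,-.03]: print(n,d,np.round(proj(c,p+R@[0,0,d])), np.round(proj(c,p+R@[0,o["opening"]/2,d])),np.round(proj(c,p+R@[0.011,o["opening"]/2,d])))
E
```

```text
5.975 [-0.851   0.0878  1.9071 -0.0006  1.1473 -0.127 ] [ 0.4207 -0.3676  0.0079] [-2.8637 -1.291   0.0011] [-4.7717  3.8553 10.9162] 0.04686826867116019
w3 0 [273. 242.] [275. 242.] [275. 223.]
w3 -0.013 [273. 252.] [274. 252.] [274. 232.]
w3 -0.019 [272. 257.] [274. 257.] [274. 237.]
w3 -0.03 [272. 268.] [274. 268.] [274. 246.]
w2 0 [281. 242.] [359. 242.] [361. 223.]
w2 -0.013 [281. 252.] [364. 252.] [366. 232.]
w2 -0.019 [281. 258.] [367. 257.] [368. 237.]
w2 -0.03 [281. 268.] [372. 268.] [374. 246.]
w4 0 [281. 242.] [332. 242.] [333. 223.]
w4 -0.013 [281. 253.] [335. 253.] [336. 233.]
w4 -0.019 [281. 258.] [337. 258.] [338. 238.]
w4 -0.03 [281. 269.] [340. 269.] [341. 247.]
w5 0 [282. 243.] [325. 243.] [326. 224.]
w5 -0.013 [282. 253.] [328. 253.] [329. 233.]
w5 -0.019 [282. 259.] [329. 259.] [330. 238.]
w5 -0.03 [282. 269.] [332. 269.] [333. 248.]
```

View pics/w5.png

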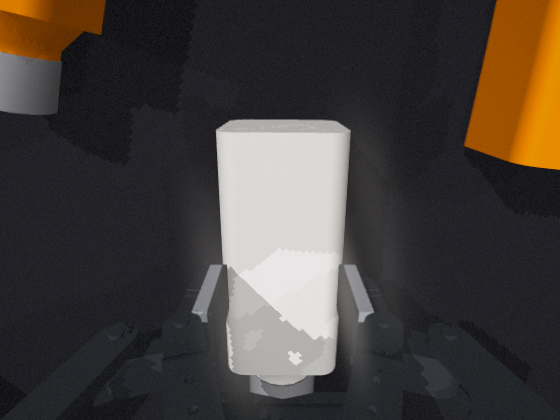

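```bash
python3 -m handwheel '[[[0,0,-1],[0,0,0]],[[0,0,-2.5],[0,0,0]],[[0,0,-4],[0,0,0]],[[0,0,-4],[0,0,0]],[[0,0,-4],[0,0,0]]]' 0 30; python3 look.py w6; python3 - <<'E'
from h import *
import pickle
c=ctrl.calibration("scene");o=ctrl.get_obs();u,v=map(int,proj(c,o["tool_pos"]));im=ctrl.get_image("scene")
u0,v0=max(u-45,0),max(v-45,0)
a=cv2.resize(im[v0:v0+90,u0:u0+90],(540,540),interpolation=cv2.INTER_CUBIC);b=cv2.imread("pics/w6.png")[60:,140:420]
cv2.imwrite("pics/c6.png",np.hstack([a[:540],cv2.copyMakeBorder(b,0,180,0,0,0)[:540,:250]]));print(u,v)
E
```

```text
t: 6.65
tool_pos: [0.4206, -0.3671, 0.045]
tool_rot: [-2.864, -1.291, 0.0]
contact_force: [0.2, 0.4, -3.9]
opening: 0.0467
grip_force: 25.4
6.65 [-0.851   0.0356  1.8915  0.      1.2147 -0.127 ] [ 0.4206 -0.3671  0.045 ] [-2.864  -1.2907  0.0001] [ 0.1939  0.4078 -3.8675] 0.04665980682526506
220 138
```

View pics/c6.png

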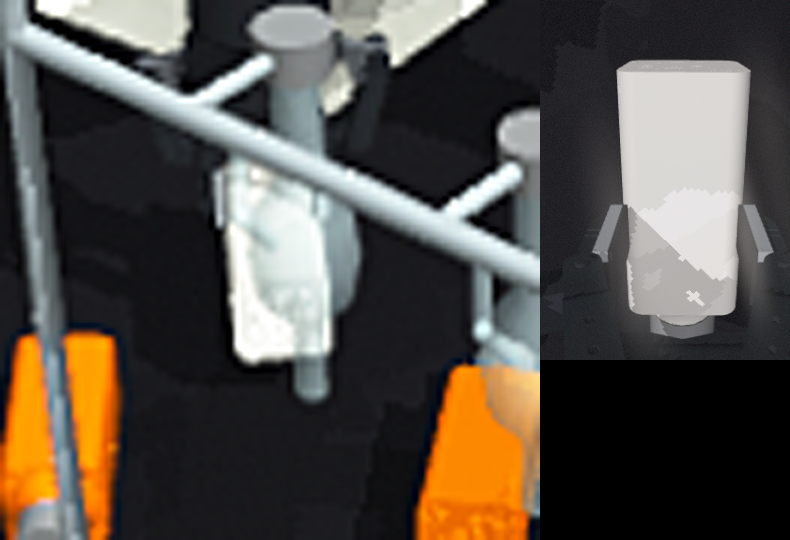

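```bash
python3 -m handwheel '[[[0,0,-4],[0,0,0]],[[0,0,-9],[0,0,0]],[[0,0,-14],[0,-0.15,0]],[[0,0,-19],[0,-0.3,0]],[[0,0,-24],[0,-0.45,0]]]' 0 45
python3 -m handwheel '[[[0,0,0],[0,0,0]],[[0,0,0],[0,0,0]]]'
python3 look.py w7;  python3 -m handwheel '[[[0,0,0],[0.17,0,0]],[[0,0,0],[0.3,0,0]],[[0,0,0],[0.3,0,0]]]'
python3 look.py w8; python3 - <<'E'
from h import *
import pickle
T=ctrl.calibration("top");S=ctrl.calibration("scene")
c,o=pickle.load(open("pics/w5.pkl","rb"));R=Ro.from_rotvec(o["tool_rot"]).as_matrix()
print("foot in tool",[R.T@(plane(c,[283,130],.052)-o["tool_pos"])],R.T@(plane(c,[284,370],.052)-o["tool_pos"]))
E
```

```text
t: 7.38
tool_pos: [0.4209, -0.3675, 0.2881]
tool_rot: [2.636, 1.186, -0.608]
contact_force: [0.8, -0.2, -0.9]
opening: 0.0429
grip_force: 0.0
t: 7.62
tool_pos: [0.4207, -0.367, 0.2842]
tool_rot: [2.641, 1.191, -0.604]
contact_force: [-0.7, -0.3, -0.2]
opening: 0.0429
grip_force: 0.0
7.625 [-0.6056 -0.0917  1.6582 -0.4463  1.6267  0.1041] [ 0.4207 -0.367   0.2842] [ 2.6408  1.1911 -0.6037] [-0.7369 -0.2524 -0.1572] 0.04294350014146185
t: 8.05
tool_pos: [0.4198, -0.3684, 0.2812]
tool_rot: [-2.725, -1.115, 0.801]
contact_force: [-0.5, 0.6, -0.2]
opening: 0.0431
grip_force: 0.0
8.05 [-0.6341  0.1303  1.4602 -0.4198  1.897   0.0939] [ 0.4198 -0.3684  0.2812] [-2.7254 -1.1152  0.8007] [-0.5067  0.613  -0.2444] 0.04307672892055993
foot in tool [array([ 0.06507895,  0.00053776, -0.04415124])] [-0.04568454  0.00112474 -0.04409613]
```

```bash
cat > mv.py <<'E'
from h import *
def rows(P,R,n,o=None):
    o=o or ctrl.get_obs();R0=Ro.from_rotvec(o["tool_rot"]);s=100*R0.inv().apply(np.array(P)-o["tool_pos"]);w=(R0.inv()*R).as_rotvec()
    print("total",s.round(2),w.round(3))
    for k in range(1,n+1): print([list((s*k/n).round(1)),list((w*k/n).round(3))])
E
python3 - <<'E'
from mv import *
import pickle
from scipy.optimize import least_squares
np.set_printoptions(precision=4,suppress=True)
rows([.361,-.409,.264],Ro.from_rotvec([2.864,1.290,0]),4)
D=[([-1.443,.053,1.613,0,1.476,-.119],[.1527,-.606,.1941],[-3.1176,-.3867,0])]
for i in range(1,9):
    c,o=pickle.load(open(f"pics/w{i}.pkl","rb"));D.append((o["q"],o["tool_pos"],o["tool_rot"]))
ez=Ro.from_euler
def fk(q,p):
    R=ez("z",q[0]);x=R.apply([p[0],p[1],p[2]])
    R=R*ez("y",q[1]);x=x+R.apply([0,0,p[3]]);R=R*ez("y",q[2]);x=x+R.apply([p[4],0,p[5]])
    R=R*ez("z",S4*q[3]);x=x+R.apply([0,p[6],0]);R=R*ez("y",q[4]);x=x+R.apply([p[7],p[8],p[9]])
    return x,R*ez("z",np.pi/2+q[5])
for S4 in (1,-1):
    def f(p):return np.r_[np.concatenate([fk(q,p)[0]-x for q,x,r in D]),1e-4*(p-p0)]
    p0=np.array([0,.074,.3,.42,0.05,.45,0,0,0,.3]);s=least_squares(f,p0)
    print(S4,s.x,np.abs(f(s.x)[:27]).max(),[(fk(q,s.x)[1].inv()*Ro.from_rotvec(r)).magnitude().round(3) for q,x,r in D])
print([list(map(float,np.round(d[0],3))) for d in D])
for c in ["top","scene"]:
    ctrl.get_image(c);print(c,[(np.round(d["position"],1),round(d["score"],2)) for d in ctrl.landmark_of(c,"bottle_center")])
E
```

```text
total [-5.47 -0.2   4.98] [-0.299  0.446 -0.068]
[[np.float64(-1.4), np.float64(-0.1), np.float64(1.2)], [np.float64(-0.075), np.float64(0.112), np.float64(-0.017)]]
[[np.float64(-2.7), np.float64(-0.1), np.float64(2.5)], [np.float64(-0.149), np.float64(0.223), np.float64(-0.034)]]
[[np.float64(-4.1), np.float64(-0.2), np.float64(3.7)], [np.float64(-0.224), np.float64(0.335), np.float64(-0.051)]]
[[np.float64(-5.5), np.float64(-0.2), np.float64(5.0)], [np.float64(-0.299), np.float64(0.446), np.float64(-0.068)]]Traceback (most recent call last):
  File "<stdin>", line 18, in <module>
AttributeError: 'float' object has no attribute 'round'
```

```bash
python3 -m handwheel '[[[-1.4,0,1.2],[-0.075,0.112,-0.017]],[[-2.7,-0.1,2.5],[-0.15,0.223,-0.034]],[[-4.1,-0.2,3.7],[-0.225,0.335,-0.051]],[[-5.5,-0.2,5],[-0.3,0.446,-0.068]],[[-5.5,-0.2,5],[-0.3,0.446,-0.068]]]' -1
python3 -m handwheel '[[[0,0,0],[0,0,0]],[[0,0,0],[0,0,0]]]'
python3 look.py w9 bottle_center
cat > kin.py <<'E'
from mv import *
import pickle,glob
from scipy.optimize import least_squares
D=[([-1.443,.053,1.613,0,1.476,-.119],[.1527,-.606,.1941],[-3.1176,-.3867,0])]
for n in sorted(glob.glob("pics/w*.pkl")):
    c,o=pickle.load(open(n,"rb"));D.append((o["q"],o["tool_pos"],o["tool_rot"]))
ez=Ro.from_euler
S4=1
def fk(q,p):
    R=ez("z",q[0]);x=R.apply([p[0],p[1],p[2]])
    R=R*ez("y",q[1]);x=x+R.apply([0,0,p[3]]);R=R*ez("y",q[2]);x=x+R.apply([p[4],0,p[5]])
    R=R*ez("z",S4*q[3]);x=x+R.apply([0,p[6],0]);R=R*ez("y",q[4]);x=x+R.apply([p[7],p[8],p[9]])
    return x,R*ez("z",np.pi/2+q[5])
p0=np.array([0,.074,.3,.42,0.05,.45,0,0,0,.3])
def f(p):return np.r_[np.concatenate([fk(q,p)[0]-x for q,x,r in D]),1e-4*(p-p0)]
P=least_squares(f,p0).x
E
python3 - <<'E'
import kin;from kin import *
np.set_printoptions(precision=4,suppress=True)
for s4 in (1,-1):
    kin.S4=s4;s=least_squares(f,p0)
    print(s4,s.x,np.abs(f(s.x)[:-10]).max(),np.round([(fk(q,s.x)[1].inv()*Ro.from_rotvec(r)).magnitude() for q,x,r in D],3))
for c in ["top","scene"]:
    im=ctrl.get_image(c);print(c,[(np.round(d["position"],1),round(d["score"],2)) for d in ctrl.landmark_of(c,"bottle_center")])
    if c=="top": t=im
w=cv2.resize(cv2.imread("pics/w9.png"),(800,600))
w[400:,:270]=cv2.resize(t[200:335,340:520],(270,200))
cv2.imwrite("pics/c9.png",w)
E
```

```text
t: 8.72
tool_pos: [0.3587, -0.4092, 0.2669]
tool_rot: [2.86, 1.283, 0.002]
contact_force: [-0.8, -0.5, 0.0]
opening: 0.0852
grip_force: 0.0
t: 8.98
tool_pos: [0.3626, -0.408, 0.2666]
tool_rot: [2.858, 1.294, 0.002]
contact_force: [-0.3, 0.6, 0.5]
opening: 0.0852
grip_force: 0.0
8.975 [-0.9809 -0.1736  1.71    0.0004  1.6002 -0.2603] [ 0.3626 -0.408   0.2666] [2.8576 1.2936 0.002 ] [-0.3379  0.5541  0.5429] 0.08522043648451956
bottle_center [(array([264. , 103.2]), 0.94)]
1 [-0.0001  0.0741  0.238   0.4264  0.0957  0.61    0.0001  0.      0.0001
  0.3167] 0.00020175136906197544 [0. 0. 0. 0. 0. 0. 0. 0. 0. 0.]
-1 [ 0.0375 -0.0841 -0.069  -0.0965 -0.1899  0.5373  0.0723  0.0418  0.0815
 -0.2196] 0.07566546396813079 [0.    0.001 0.001 0.001 0.    0.001 0.    0.893 0.84  0.001]
top [(array([352. , 259.8]), 0.96), (array([414.7, 200. ]), 0.79), (array([412.8, 285.5]), 0.6)]
scene [(array([257.4, 164.5]), 0.92), (array([186.9, 169.1]), 0.8), (array([233. , 140.3]), 0.7)]
```

View pics/c9.png

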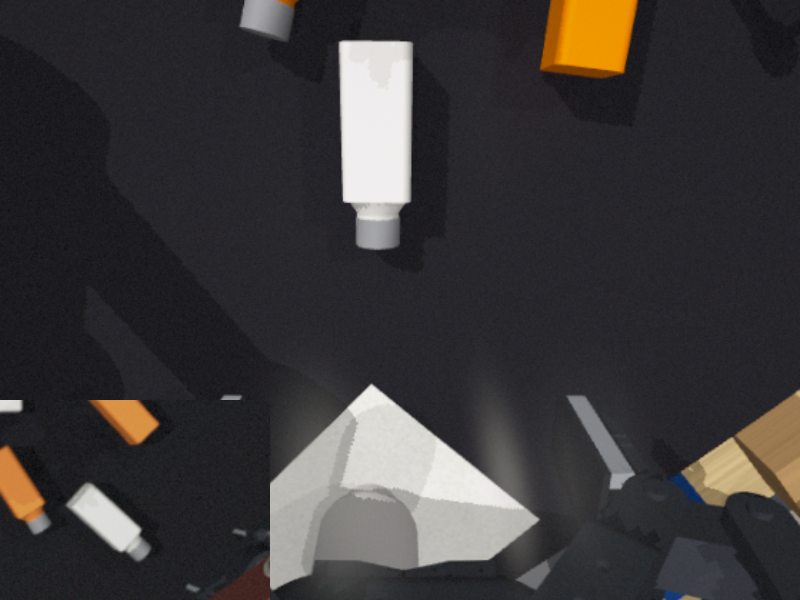

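```bash
python3 - <<'E'
from mv import *
import pickle
np.set_printoptions(precision=4,suppress=True)
c,o=pickle.load(open("pics/w9.pkl","rb"))
a=plane(c,[263.2,29],.052);b=plane(c,[264,141.5],.052);u=(b-a)/np.linalg.norm(b-a)
print(a,b,np.linalg.norm(a-b),np.degrees(np.arctan2(u[1],u[0])),plane(c,[376/800*560,248/800*560],.036))
x=-u;x[2]=0;z=np.array([0,0,-1.]);R=Ro.from_matrix(np.c_[x,np.cross(z,x),z])
g=a+u*.064
rows([g[0],g[1],.06],R,4,o)
E
```

```text
[ 0.438  -0.2953  0.052 ] [ 0.3637 -0.3789  0.052 ] 0.11185961436420855 -131.6357283767511 [ 0.3362 -0.407   0.036 ]
total [ 7.06 -1.91 20.65] [0.005 0.001 0.006]
[[np.float64(1.8), np.float64(-0.5), np.float64(5.2)], [np.float64(0.001), np.float64(0.0), np.float64(0.002)]]
[[np.float64(3.5), np.float64(-1.0), np.float64(10.3)], [np.float64(0.002), np.float64(0.0), np.float64(0.003)]]
[[np.float64(5.3), np.float64(-1.4), np.float64(15.5)], [np.float64(0.004), np.float64(0.001), np.float64(0.005)]]
[[np.float64(7.1), np.float64(-1.9), np.float64(20.6)], [np.float64(0.005), np.float64(0.001), np.float64(0.006)]]
```

```bash
python3 -m handwheel '[[[1.8,-0.5,5.2],[0,0,0]],[[3.5,-1,10.3],[0,0,0]],[[5.3,-1.4,15.5],[0,0,0]],[[7.1,-1.9,20.6],[0.005,0,0.006]],[[7.1,-1.9,20.6],[0.005,0,0.006]]]' -1
python3 -m handwheel '[[[0,0,4],[0,0,0]],[[0,0,7],[0,0,0]],[[0,0,8.6],[0,0,0]],[[0,0,9.2],[0,0,0]],[[0,0,9.2],[0,0,0]]]'
python3 -m handwheel '[[[0,0,0],[0,0,0]],[[0,0,0],[0,0,0]],[[0,0,0],[0,0,0]],[[0,0,0],[0,0,0]]]' 1 30
```

```text
t: 9.9
tool_pos: [0.3928, -0.3396, 0.0556]
tool_rot: [-2.856, -1.283, 0.006]
contact_force: [0.2, 0.6, -0.2]
opening: 0.0855
grip_force: 0.0
t: 10.52
tool_pos: [0.3957, -0.3446, -0.0304]
tool_rot: [2.865, 1.284, -0.0]
contact_force: [-0.2, -1.0, 0.7]
opening: 0.0854
grip_force: 0.0
t: 11.02
tool_pos: [0.3953, -0.344, -0.0305]
tool_rot: [2.866, 1.285, -0.001]
contact_force: [-1.0, 3.0, 6.6]
opening: 0.0516
grip_force: 33.5
```

```bash
python3 -m handwheel '[[[0,0,0],[0,0,0]],[[0,0,-1.5],[0,0,0]],[[0,0,-4],[0,0,0]],[[0,0,-7],[0,0,0]],[[0,0,-7],[0,0,0]]]' 1 70
python3 look.py w10
python3 - <<'E'
from kin import *
np.set_printoptions(precision=4,suppress=True)
for n,(u0,u1,v0,v1) in {"top":(284,338,142,194),"scene":(206,252,200,240)}.items():
    im=cv2.imread(f"pics/{n}.png");cal=ctrl.calibration(n)
    m=(im.max(2)<110).astype(np.uint8);k=np.zeros_like(m);k[v0:v1,u0:u1]=m[v0:v1,u0:u1]
    cs,_=cv2.findContours(k,cv2.RETR_EXTERNAL,cv2.CHAIN_APPROX_NONE);ct=max(cs,key=cv2.contourArea)[:,0]
    W=np.array([plane(cal,p,.041)[:2] for p in ct])
    for r in (.047,None):
        g=(lambda s:np.hypot(*(W-s[:2]).T)-(r or s[2]))
        s=least_squares(g,[.68,-.087,.047],loss="soft_l1",f_scale=.001);print(n,r,s.x,np.median(abs(g(s.x))),len(W),W.min(0),W.max(0))
E
```

```text
t: 11.65
tool_pos: [0.3967, -0.3453, 0.0412]
tool_rot: [2.861, 1.282, 0.002]
contact_force: [0.7, -0.4, -2.9]
opening: 0.0514
grip_force: 73.9
11.65 [-0.8575 -0.0407  1.9746 -0.0005  1.2015 -0.1291] [ 0.3967 -0.3453  0.0412] [2.8615 1.2822 0.002 ] [ 0.7053 -0.431  -2.8894] 0.0514259675478085
top 0.047 [ 0.6763 -0.0815  0.047 ] 0.003280699274380308 103 [ 0.6328 -0.1261] [ 0.7185 -0.0386]
top None [ 0.6751 -0.0822  0.0436] 0.000906699576044584 103 [ 0.6328 -0.1261] [ 0.7185 -0.0386]
scene 0.047 [ 0.6804 -0.0787  0.047 ] 0.001052164949938244 84 [ 0.6326 -0.1286] [ 0.7287 -0.0297]
scene None [ 0.6804 -0.0788  0.0473] 0.0010487043079887085 84 [ 0.6326 -0.1286] [ 0.7287 -0.0297]
```

```bash
python3 - <<'E'
from mv import *
t=np.radians(20);R=Ro.from_matrix(np.c_[[0,1,0],[np.cos(t),0,np.sin(t)],[np.sin(t),0,-np.cos(t)]])
rows([.43,-.08,.25],R,6)
E
```

```text
total [ 21.98 -14.97 -21.13] [-0.332  0.129 -0.72 ]
[[np.float64(3.7), np.float64(-2.5), np.float64(-3.5)], [np.float64(-0.055), np.float64(0.021), np.float64(-0.12)]]
[[np.float64(7.3), np.float64(-5.0), np.float64(-7.0)], [np.float64(-0.111), np.float64(0.043), np.float64(-0.24)]]
[[np.float64(11.0), np.float64(-7.5), np.float64(-10.6)], [np.float64(-0.166), np.float64(0.064), np.float64(-0.36)]]
[[np.float64(14.7), np.float64(-10.0), np.float64(-14.1)], [np.float64(-0.221), np.float64(0.086), np.float64(-0.48)]]
[[np.float64(18.3), np.float64(-12.5), np.float64(-17.6)], [np.float64(-0.276), np.float64(0.107), np.float64(-0.6)]]
[[np.float64(22.0), np.float64(-15.0), np.float64(-21.1)], [np.float64(-0.332), np.float64(0.129), np.float64(-0.72)]]
```

```bash
python3 -m handwheel '[[[0,0,-5],[0,0,0]],[[3.5,-2.5,-9],[-0.055,0.02,-0.12]],[[7.3,-5,-13],[-0.11,0.04,-0.24]],[[11,-7.5,-16.5],[-0.166,0.064,-0.36]],[[14.7,-10,-19],[-0.22,0.086,-0.48]]]'
python3 - <<'E'
from mv import *
t=np.radians(20);R=Ro.from_matrix(np.c_[[0,1,0],[np.cos(t),0,np.sin(t)],[np.sin(t),0,-np.cos(t)]])
rows([.43,-.08,.25],R,2)
E
```

```text
t: 12.32
tool_pos: [0.4181, -0.1657, 0.228]
tool_rot: [2.337, 1.829, 0.249]
contact_force: [1.1, -0.3, -2.8]
opening: 0.0514
grip_force: 75.1
total [ 8.67 -0.4  -2.09] [-0.113  0.04  -0.238]
[[np.float64(4.3), np.float64(-0.2), np.float64(-1.0)], [np.float64(-0.056), np.float64(0.02), np.float64(-0.119)]]
[[np.float64(8.7), np.float64(-0.4), np.float64(-2.1)], [np.float64(-0.113), np.float64(0.04), np.float64(-0.238)]]
```

```bash
python3 -m handwheel '[[[4.3,-0.2,-1],[-0.056,0.02,-0.12]],[[8.7,-0.4,-2.1],[-0.113,0.04,-0.238]],[[8.7,-0.4,-2.1],[-0.113,0.04,-0.238]],[[8.7,-0.4,-2.1],[-0.113,0.04,-0.238]]]'
python3 look.py w11 hotplate0 bottle_center stand
python3 - <<'E'
from h import *
t=ctrl.get_image("top");w=cv2.imread("pics/w11.png");u,v=map(int,proj(ctrl.calibration("top"),ctrl.get_obs()["tool_pos"]));print(u,v)
a=cv2.resize(t[v-90:v+90,u-65:u+55],(240,360));cv2.imwrite("pics/top11.png",t)
cv2.imwrite("pics/c11.png",np.hstack([w,cv2.copyMakeBorder(a,0,60,0,0,0)]))
E
```

```text
t: 12.82
tool_pos: [0.4301, -0.0814, 0.2485]
tool_rot: [2.038, 2.03, 0.355]
contact_force: [0.1, -1.0, -3.6]
opening: 0.0513
grip_force: 75.1
12.825 [-0.4714 -0.757   2.1745  0.156   1.4154 -0.4678] [ 0.4301 -0.0814  0.2485] [2.0377 2.0299 0.3553] [ 0.1385 -0.9788 -3.5836] 0.05129542084817901
hotplate0 [(array([404.9, 154.2]), 0.76)]
bottle_center [(array([282.1, 326.5]), 0.59)]
stand []
314 272
```

View pics/c11.png

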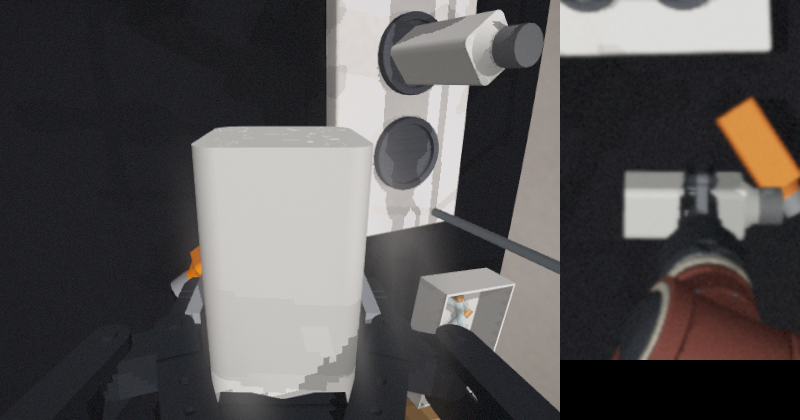

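```bash
python3 - <<'E'
from kin import *
np.set_printoptions(precision=4,suppress=True)
print("P",P,np.abs(f(P)[:-10]).max())
c,o=pickle.load(open("pics/w11.pkl","rb"));R=Ro.from_rotvec(o["tool_rot"]);p=np.array(o["tool_pos"])
for x in (.060,.0648,.070): print("foot edge",x,[np.round(proj(c,p+R.apply([x,y,z])),1) for y,z in ((0,-.0825),(0,-.0305),(.018,-.0825))])
print("lm",plane(c,[404.9,154.2],.03))
im=cv2.imread("pics/w11.png");m=(im.max(2)<125).astype(np.uint8);k=np.zeros_like(m);k[112:194,373:443]=m[112:194,373:443]
cs,_=cv2.findContours(k,cv2.RETR_EXTERNAL,cv2.CHAIN_APPROX_NONE);ct=max(cs,key=cv2.contourArea)[:,0];print(len(ct),ct.min(0),ct.max(0))
for z in (.041,.03):
    W=np.array([plane(c,q,z)[:2] for q in ct])
    for r in (.047,None):
        g=(lambda s:np.hypot(*(W-s[:2]).T)-(r or s[2]))
        s=least_squares(g,[.68,-.087,.047],loss="soft_l1",f_scale=.001);print(z,r,s.x,np.median(abs(g(s.x))))
T=ctrl.calibration("top");print("tri",tri([ray(c,[404.9,154.2]),ray(T,[310.8,166.2]),ray(ctrl.calibration("scene"),[228,221.1])]))
E
```

```text
P [0.0001 0.0741 0.238  0.4264 0.0957 0.61   0.0001 0.0001 0.0001 0.3167] 0.0002107739411957299
foot edge 0.06 [array([281.4, 164.1]), array([281.8, 137.8]), array([347.3, 164.2])]
foot edge 0.0648 [array([281.4, 146.6]), array([281.8, 125.9]), array([348.2, 146.7])]
foot edge 0.07 [array([281.4, 127. ]), array([281.8, 112.7]), array([349.2, 127.1])]
lm [ 0.6786 -0.0868  0.03  ]
193 [374 116] [438 189]
0.041 0.047 [ 0.6729 -0.0835  0.047 ] 0.0012712109537172667
0.041 None [ 0.673  -0.0835  0.0479] 0.0009580202280632041
0.03 0.047 [ 0.6815 -0.0858  0.047 ] 0.002254390687067287
0.03 None [ 0.6818 -0.0859  0.0493] 0.0009834612789004077
tri (array([ 0.6796, -0.0869,  0.032 ]), [np.float64(0.002054534753497909), np.float64(0.0021113568808929866), np.float64(0.0015458801566371602)])
```

```bash
cat > plan.py <<'E'
from kin import *
lo=np.array([-3.01,-1.01,.06,-1.02,.09,-3.14])+.03;hi=np.array([3.01,2.22,2.58,4.17,2.62,3.14])-.03
def ik(pos,R,q0):
    def e(q):
        x,r=fk(q,P);return np.r_[(x-pos)*5,(r.inv()*R).as_rotvec()]
    s=least_squares(e,np.clip(q0,lo+.01,hi-.01),bounds=(lo,hi));return s.x,np.linalg.norm(s.fun)
FOOT=np.array([.0648,0,-.0565])
def goal(foot,psi):
    z=np.array([np.cos(psi),np.sin(psi),0]);x=np.array([0,0,-1.]);R=Ro.from_matrix(np.c_[x,np.cross(z,x),z])
    return np.array(foot)-R.apply(FOOT),R
E
python3 - <<'E'
from plan import *
np.set_printoptions(precision=3,suppress=True)
th=np.linspace(0,2*np.pi,90)
for n,box,thr in (("w11",(373,443,112,194),125),("scene",(206,252,200,240),110),("top",(284,338,142,194),150)):
    c=pickle.load(open("pics/w11.pkl","rb"))[0] if n=="w11" else ctrl.calibration(n)
    im=cv2.imread(f"pics/{n}.png");m=(im.max(2)<thr).astype(np.uint8);k=np.zeros_like(m);u0,u1,v0,v1=box;k[v0:v1,u0:u1]=m[v0:v1,u0:u1]
    cs,_=cv2.findContours(k,cv2.RETR_EXTERNAL,cv2.CHAIN_APPROX_NONE);ct=max(cs,key=cv2.contourArea)[:,0]
    def g(s):
        pts=np.array([proj(c,[s[0]+.047*np.cos(a),s[1]+.047*np.sin(a),z]) for z in (.03,.041) for a in th],np.float32)
        h=cv2.convexHull(pts);return [cv2.pointPolygonTest(h,tuple(map(float,q)),True) for q in ct]
    s=least_squares(g,[.678,-.085],loss="soft_l1",diff_step=1e-3);print(n,s.x,np.median(np.abs(g(s.x))))
qn=np.array(pickle.load(open("pics/w11.pkl","rb"))[1]["q"]);print(qn)
for d in (-15,0,15,30,45,60,75):
    ps=np.radians(d)
    pos,R=goal([.678,-.086,.037],ps)
    for q4 in (1.6,2.4,3.1,3.8):
        q,e=ik(pos,R,[-.1,.5,1.8,q4,.8,1.5])
        if e<1e-3:print(d,q4,q);break
E
```

```text
w11 [ 0.677 -0.085] 1.0276235193090075
scene [ 0.676 -0.083] 0.9201890968061804
top [ 0.676 -0.083] 0.5870047047262605
[-0.471 -0.757  2.175  0.156  1.415 -0.468]
-15 1.6 [-0.218  0.303  2.188  3.197  0.921  1.537]
0 1.6 [-0.377  0.302  2.189  2.68   0.973  1.844]
15 1.6 [-0.509  0.344  2.128  2.25   1.11   2.074]
30 1.6 [-0.594  0.418  2.018  1.926  1.282  2.225]
45 1.6 [-0.632  0.51   1.874  1.682  1.466  2.323]
60 1.6 [-0.635  0.611  1.71   1.495  1.652  2.389]
75 1.6 [-0.611  0.716  1.536  1.346  1.84   2.43 ]
```

```bash
python3 - <<'E'
from plan import *
np.set_printoptions(precision=3,suppress=True)
qn=np.array(ctrl.get_obs()["q"]);ps=np.radians(-5);z=np.array([np.cos(ps),np.sin(ps),0]);F=np.array([.677,-.085,.037])
q=[-.25,.3,2.18,2.9,.93,1.65]
Q={}
for n,foot in (("place",F),("above",F+[0,0,.025]),("mid",F-.08*z+[0,0,.025]),("pre",F-.17*z+[0,0,.035])):
    q,e=ik(*goal(foot,ps),q);Q[n]=q;print(n,q,e)
# lift via point: interpolate in joints
N=20
path=[qn+(Q["pre"]-qn)*k/N for k in range(N+1)]
B=np.array([[.0648,y,-.0565+s] for y in(-.026,.026) for s in(-.026,.026)]+[[-.085,0,-.0565]])
for i,q in enumerate(path):
    x,R=fk(q,P);b=x+R.apply(B);w=x+R.apply([0,0,-.3167])
    if i%2==0:print(i,x,"bott min",b.min(0),"max",b.max(0),"wrist",w)
    if i:print("   step deg",np.degrees((fk(path[i-1],P)[1].inv()*R).magnitude()).round(1),100*np.linalg.norm(x-fk(path[i-1],P)[0]).round(3)) if i%5==0 else 0
for s in range(0,N,5):
    x0,R0=fk(path[s],P)
    print(s,[[[float(v) for v in (100*R0.inv().apply(fk(q,P)[0]-x0)).round(1)],[float(v) for v in (R0.inv()*fk(q,P)[1]).as_rotvec().round(3)]] for q in path[s+1:s+6]])
np.save("Q.npy",Q,allow_pickle=True)
E
```

```text
place [-0.324  0.296  2.199  2.848  0.944  1.746] 7.936554655268044e-12
above [-0.324  0.223  2.215  2.835  0.891  1.767] 4.1434398698851585e-12
mid [-0.38   0.069  2.4    2.774  0.932  1.797] 7.644462501858164e-15
pre [-0.488 -0.001  2.55   2.67   1.108  1.827] 0.12043311007509404
0 [ 0.431 -0.082  0.25 ] bott min [ 0.378 -0.167  0.27 ] max [ 0.445 -0.017  0.336] wrist [ 0.323 -0.082  0.548]
2 [ 0.46  -0.014  0.216] bott min [ 0.418 -0.106  0.238] max [0.485 0.046 0.319] wrist [ 0.341 -0.091  0.499]
4 [0.485 0.047 0.201] bott min [ 0.428 -0.037  0.193] max [0.519 0.092 0.308] wrist [ 0.353 -0.098  0.449]
   step deg 12.3 2.8000000000000003
6 [0.508 0.094 0.2  ] bott min [0.433 0.031 0.172] max [0.548 0.115 0.306] wrist [ 0.359 -0.102  0.4  ]
8 [0.532 0.122 0.209] bott min [0.442 0.04  0.174] max [0.572 0.113 0.306] wrist [ 0.361 -0.104  0.35 ]
10 [0.555 0.13  0.221] bott min [0.457 0.027 0.193] max [0.59  0.128 0.295] wrist [ 0.356 -0.102  0.302]
   step deg 13.2 1.3
12 [0.578 0.117 0.228] bott min [0.479 0.01  0.214] max [0.601 0.14  0.27 ] wrist [ 0.347 -0.098  0.257]
14 [0.596 0.
[... 657 characters left out ...]
, [[15.5, 4.4, 7.0], [0.074, 0.625, 0.807]]]
5 [[[1.8, -0.5, 1.6], [0.04, 0.107, 0.186]], [[3.5, -0.8, 2.8], [0.086, 0.209, 0.378]], [[5.0, -0.7, 3.6], [0.139, 0.306, 0.574]], [[6.4, -0.2, 4.0], [0.197, 0.399, 0.774]], [[7.4, 0.6, 4.2], [0.262, 0.488, 0.975]]]
10 [[[1.3, 0.1, 0.3], [0.061, 0.083, 0.208]], [[2.6, 0.6, 0.3], [0.125, 0.163, 0.417]], [[4.0, 1.5, -0.2], [0.194, 0.241, 0.626]], [[5.3, 2.9, -0.9], [0.268, 0.318, 0.835]], [[6.5, 4.7, -2.0], [0.348, 0.395, 1.041]]]
15 [[[2.5, -0.3, -1.0], [0.083, 0.068, 0.208]], [[5.3, -0.3, -2.4], [0.173, 0.134, 0.413]], [[8.2, 0.1, -4.2], [0.272, 0.195, 0.615]], [[11.1, 0.8, -6.5], [0.379, 0.252, 0.811]], [[14.0, 1.8, -9.3], [0.497, 0.305, 1.001]]]
```

```bash
cat > path.py <<'E'
from plan import *
np.set_printoptions(precision=3,suppress=True)
qn=np.array(ctrl.get_obs()["q"]);ps=np.radians(-5);z=np.array([np.cos(ps),np.sin(ps),0]);F=np.array([.677,-.085,.037])
Q=np.load("Q.npy",allow_pickle=True).item()
pre,e=ik(*goal(F-.12*z+[0,0,.03],ps),Q["mid"]);print("pre",pre,e)
via=qn+(pre-qn)*.6+[-.25,-.3,.05,0,0,0];print("via",via)
N1,N2=15,10
path=[qn+(via-qn)*k/N1 for k in range(N1+1)]+[via+(pre-via)*k/N2 for k in range(1,N2+1)]
B=np.array([[.0648,y,-.0565+s] for y in(-.026,.026) for s in(-.026,.026)]+[[-.085,0,-.0565]])
st=[]
for i,q in enumerate(path):
    x,R=fk(q,P);b=x+R.apply(B);w=x+R.apply([0,0,-.3167])
    if i%2==0:print(i,"bott min",b.min(0),"max",b.max(0),"tips",x+R.apply([0,0,-.038]),"wrist",w)
    if i:st.append(np.degrees((fk(path[i-1],P)[1].inv()*R).magnitude()))
print(np.round(st,1))
if __name__=="__main__":
  for s in range(0,25,5):
    x0,R0=fk(path[s],P)
    print(str([[[float(v) for v in (100*R0.inv().apply(fk(q,P)[0]-x0)).round(1)],[float(v) for v in (R0.inv()*fk(q,P)[1]).as_rotvec().round(2)]] for q in path[s+1:s+6]]).replace(" ",""))
E
python3 path.py
```

```text
pre [-0.419 -0.045  2.5    2.722  0.928  1.832] 4.2637754936309193e-13
via [-0.691 -0.63   2.419  1.696  1.123  0.912]
0 bott min [ 0.378 -0.167  0.27 ] max [ 0.445 -0.017  0.336] tips [ 0.418 -0.082  0.285] wrist [ 0.323 -0.082  0.548]
2 bott min [ 0.411 -0.131  0.268] max [0.479 0.023 0.339] tips [ 0.441 -0.047  0.273] wrist [ 0.324 -0.093  0.522]
4 bott min [ 0.427 -0.091  0.243] max [0.51  0.05  0.348] tips [ 0.464 -0.018  0.271] wrist [ 0.324 -0.104  0.496]
6 bott min [ 0.438 -0.051  0.231] max [0.536 0.062 0.359] tips [0.486 0.004 0.278] wrist [ 0.322 -0.114  0.47 ]
8 bott min [ 0.451 -0.014  0.232] max [0.558 0.056 0.373] tips [0.507 0.015 0.293] wrist [ 0.319 -0.124  0.445]
10 bott min [ 0.467 -0.038  0.247] max [0.574 0.033 0.393] tips [0.525 0.015 0.312] wrist [ 0.314 -0.132  0.419]
12 bott min [ 0.483 -0.068  0.273] max [0.584 0.033 0.407] tips [0.539 0.003 0.333] wrist [ 0.308 -0.14   0.394]
14 bott min [ 0.497 -0.101  0.308] max [0.587 0.034 0.412] tips [ 0.549 -0.02   0.353] wrist [ 0.301 -0.146  0.369]
16 bott min [ 0.513 -0.117  0.333] max [0.595 0.034 0.392] tips [ 0
[... 796 characters left out ...]
6],[-0.12,0.46,0.67]]]
[[[1.7,0.4,0.6],[-0.01,0.09,0.14]],[[3.3,0.9,0.9],[-0.01,0.18,0.29]],[[4.8,1.7,0.9],[-0.0,0.28,0.44]],[[6.1,2.6,0.7],[0.01,0.37,0.59]],[[7.3,3.8,0.2],[0.02,0.46,0.74]]]
[[[1.7,0.3,-0.1],[0.02,0.09,0.16]],[[3.4,0.8,-0.4],[0.05,0.18,0.31]],[[5.0,1.5,-1.0],[0.08,0.26,0.47]],[[6.5,2.5,-1.9],[0.11,0.35,0.62]],[[7.9,3.7,-3.0],[0.16,0.44,0.78]]]
[[[0.1,0.9,0.8],[0.04,0.04,0.2]],[[0.3,2.1,1.4],[0.08,0.07,0.4]],[[0.4,3.7,1.9],[0.11,0.11,0.59]],[[0.5,5.7,2.2],[0.14,0.15,0.79]],[[0.4,8.0,2.4],[0.17,0.19,0.99]]]
[[[2.1,1.6,-0.3],[0.03,0.05,0.19]],[[4.4,3.5,-0.8],[0.07,0.1,0.38]],[[6.7,5.7,-1.6],[0.11,0.16,0.57]],[[9.1,8.1,-2.8],[0.15,0.23,0.75]],[[11.5,10.8,-4.3],[0.2,0.29,0.93]]]
```

```bash
python3 -m handwheel '[[[2.1,1.0,1.1],[-0.04,0.09,0.13]],[[4.1,2.1,1.9],[-0.07,0.18,0.26]],[[6.0,3.3,2.4],[-0.09,0.27,0.39]],[[7.7,4.6,2.7],[-0.11,0.37,0.53]],[[9.1,6.0,2.6],[-0.12,0.46,0.67]]]'
python3 -m handwheel '[[[1.7,0.4,0.6],[-0.01,0.09,0.14]],[[3.3,0.9,0.9],[-0.01,0.18,0.29]],[[4.8,1.7,0.9],[0,0.28,0.44]],[[6.1,2.6,0.7],[0.01,0.37,0.59]],[[7.3,3.8,0.2],[0.02,0.46,0.74]]]'
python3 - <<'E'
from path import *
print("now",qn,"planned",)
E
```

```text
t: 13.7
tool_pos: [0.4965, 0.009, 0.2458]
tool_rot: [-2.546, -1.308, -1.067]
contact_force: [0.5, 0.9, -2.7]
opening: 0.0511
grip_force: 75.1
t: 14.32
tool_pos: [0.5542, 0.0354, 0.2981]
tool_rot: [-2.239, -0.225, -1.3]
contact_force: [0.7, 0.5, -3.4]
opening: 0.0511
grip_force: 75.3
pre [-0.419 -0.045  2.5    2.722  0.928  1.832] 4.2637754936309193e-13
via [-0.747 -0.597  2.483  2.103  1.043  1.285]
0 bott min [ 0.467 -0.038  0.249] max [0.575 0.033 0.395] tips [0.526 0.015 0.313] wrist [ 0.315 -0.131  0.422]
2 bott min [ 0.477 -0.055  0.263] max [0.582 0.028 0.404] tips [0.535 0.01  0.325] wrist [ 0.311 -0.136  0.407]
4 bott min [ 0.486 -0.074  0.281] max [0.586 0.035 0.41 ] tips [0.542 0.    0.338] wrist [ 0.308 -0.14   0.392]
6 bott min [ 0.495 -0.094  0.302] max [0.588 0.036 0.413] tips [ 0.548 -0.014  0.35 ] wrist [ 0.303 -0.144  0.377]
8 bott min [ 0.503 -0.114  0.325] max [0.588 0.03  0.412] tips [ 0.552 -0.032  0.361] wrist [ 0.298 -0.148  0.362]
10 bott min [ 0.509 -0.134  0.348] max [0.585 0.018 0.411] tips [ 0.553 -0.054  0.37 ] wrist [ 0.293 -0.151  0.347]
12 bott min [ 0
[... 276 characters left out ...]
  0.393] tips [ 0.553 -0.119  0.365] wrist [ 0.285 -0.149  0.292]
18 bott min [ 0.531 -0.183  0.253] max [ 0.591 -0.05   0.372] tips [ 0.567 -0.114  0.324] wrist [ 0.297 -0.132  0.256]
20 bott min [ 0.542 -0.165  0.2  ] max [ 0.598 -0.058  0.34 ] tips [ 0.577 -0.106  0.276] wrist [ 0.304 -0.112  0.22 ]
22 bott min [ 0.543 -0.143  0.146] max [ 0.599 -0.066  0.298] tips [ 0.582 -0.096  0.222] wrist [ 0.306 -0.089  0.184]
24 bott min [ 0.536 -0.117  0.093] max [ 0.592 -0.062  0.246] tips [ 0.58  -0.083  0.163] wrist [ 0.302 -0.064  0.149]
[6.2 6.2 6.2 6.3 6.3 6.3 6.3 6.3 6.3 6.3 6.3 6.4 6.4 6.4 6.4 7.9 7.8 7.8
 7.7 7.6 7.5 7.4 7.3 7.2 7.1]
now [-0.613 -0.674  2.333  1.174  1.215  0.464] planned
```

Tracking is exact; continue with the remaining planned rows, then re-plan the last bit.

```bash
python3 -m handwheel '[[[1.7,0.3,-0.1],[0.02,0.09,0.16]],[[3.4,0.8,-0.4],[0.05,0.18,0.31]],[[5.0,1.5,-1.0],[0.08,0.26,0.47]],[[6.5,2.5,-1.9],[0.11,0.35,0.62]],[[7.9,3.7,-3.0],[0.16,0.44,0.78]]]'
python3 -m handwheel '[[[0.1,0.8,0.7],[0.035,0.035,0.17]],[[0.2,1.8,1.2],[0.07,0.06,0.34]],[[0.4,3,1.6],[0.09,0.09,0.5]],[[0.4,4.4,2],[0.12,0.12,0.66]],[[0.4,6,2.2],[0.145,0.155,0.82]]]'
python3 - <<'E'
from plan import *
np.set_printoptions(precision=3,suppress=True)
o=ctrl.get_obs();qn=np.array(o["q"]);print(o["t"],qn,o["grip_force"],o["contact_force"])
ps=np.radians(-5);z=np.array([np.cos(ps),np.sin(ps),0]);F=np.array([.677,-.085,.037])
pre,e=ik(*goal(F-.12*z+[0,0,.03],ps),qn);print(pre,e)
N=7;path=[qn+(pre-qn)*k/N for k in range(N+1)]
B=np.array([[.0648,y,-.0565+s] for y in(-.026,.026) for s in(-.026,.026)]+[[-.085,0,-.0565]])
for a,b in ((0,5),(5,7)):
    x0,R0=fk(path[a],P)
    print(str([[[float(v) for v in (100*R0.inv().apply(fk(q,P)[0]-x0)).round(1)],[float(v) for v in (R0.inv()*fk(q,P)[1]).as_rotvec().round(3)]] for q in path[a+1:b+1]]).replace(" ",""))
for q in path:
    x,R=fk(q,P);b=x+R.apply(B);print(b.min(0),b.max(0),x+R.apply([0,0,-.038]))
E
```

```text
t: 14.95
tool_pos: [0.5875, -0.021, 0.3637]
tool_rot: [-1.58, 0.619, -1.212]
contact_force: [0.2, 0.2, -2.5]
opening: 0.0516
grip_force: 75.4
t: 15.58
tool_pos: [0.6197, -0.0371, 0.3095]
tool_rot: [-0.945, 1.114, -0.725]
contact_force: [-0.2, 0.5, -3.6]
opening: 0.0512
grip_force: 75.5
15.575 [-0.578 -0.396  2.452  2.109  1.031  1.302] 75.50025522708893 [-0.183  0.494 -3.623]
[-0.419 -0.045  2.5    2.722  0.928  1.832] 1.6378731855224217e-15
[[[1.4,1.4,-0.0],[0.027,0.037,0.165]],[[2.8,3.0,-0.2],[0.055,0.077,0.329]],[[4.4,4.8,-0.6],[0.083,0.12,0.491]],[[6.0,6.8,-1.2],[0.114,0.167,0.65]],[[7.6,9.1,-2.0],[0.147,0.218,0.805]]]
[[[3.0,0.3,-0.7],[0.041,0.05,0.152]],[[6.1,0.8,-1.7],[0.086,0.1,0.301]]]
[ 0.541 -0.126  0.248] [0.61  0.022 0.336] [ 0.583 -0.047  0.304]
[ 0.547 -0.127  0.222] [0.612 0.012 0.33 ] [ 0.587 -0.051  0.286]
[ 0.553 -0.126  0.195] [0.612 0.    0.321] [ 0.59  -0.056  0.265]
[ 0.557 -0.124  0.169] [ 0.61  -0.013  0.308] [ 0.591 -0.06   0.242]
[ 0.554 -0.119  0.143] [ 0.606 -0.028  0.291] [ 0.59  -0.065  0.217]
[ 0.548 -0.114  0.117] [ 0.601 -0.044  0.27 ] [ 0.588 -0.069  0.191]
[ 0.54  -0.108  0.092] [ 0.594 -0.055  0.245] [ 0.583 -0.073  0.162]
[ 0.529 -0.103  0.067] [ 0.586 -0.046  0.217] [ 0.576 -0.076  0.132]
```

```bash
python3 -m handwheel '[[[1.4,1.4,0],[0.027,0.037,0.165]],[[2.8,3.0,-0.2],[0.055,0.077,0.329]],[[4.4,4.8,-0.6],[0.083,0.12,0.491]],[[6.0,6.8,-1.2],[0.114,0.167,0.65]],[[7.6,9.1,-2.0],[0.147,0.218,0.805]]]'
python3 -m handwheel '[[[3.0,0.3,-0.7],[0.041,0.05,0.152]],[[6.1,0.8,-1.7],[0.086,0.1,0.301]],[[6.1,0.8,-1.7],[0.086,0.1,0.301]],[[6.1,0.8,-1.7],[0.086,0.1,0.301]]]'
cat > tgt.py <<'E'
from plan import *
import sys
np.set_printoptions(precision=4,suppress=True)
F=np.array([float(v) for v in sys.argv[1:4]]);pos,R=goal(F,np.radians(-5));o=ctrl.get_obs()
r=Ro.from_rotvec(o["tool_rot"]);print(o["t"],o["q"],o["grip_force"],o["contact_force"]);print("foot now",o["tool_pos"]+r.apply(FOOT),"tool x",r.apply([1,0,0]))
rows(pos,R,1)
E
python3 tgt.py .677 -.085 .067
python3 - <<'E'
from h import *
for n in ("top","scene"):
    im=ctrl.get_image(n);cv2.imwrite(f"pics/{n}_pre.png",im);print(n,[(np.round(d["position"],1),round(d["score"],2)) for d in ctrl.landmark_of(n,"bottle_center")])
    c=ctrl.calibration(n);print(np.round(proj(c,[.557,-.0745,.067+.075])),[ (np.round(d["position"],1)) for d in ctrl.landmark_of(n,"hotplate0")])
E
```

```text
t: 16.2
tool_pos: [0.6256, -0.069, 0.1934]
tool_rot: [-0.236, 1.471, -0.237]
contact_force: [0.0, -0.1, -3.3]
opening: 0.0511
grip_force: 75.5
t: 16.7
tool_pos: [0.6146, -0.0794, 0.1344]
tool_rot: [0.06, 1.564, -0.072]
contact_force: [0.0, -0.7, -2.3]
opening: 0.0511
grip_force: 75.5
16.7 [-0.4214 -0.0466  2.4983  2.7168  0.9321  1.8293] 75.45093297958374 [ 0.0443 -0.7236 -2.2897]
foot now [ 0.5587 -0.0751  0.0693] tool x [ 0.0051 -0.0073 -1.    ]
total [ 0.33 -0.05 11.91] [0.003 0.006 0.007]
[[np.float64(0.3), np.float64(-0.1), np.float64(11.9)], [np.float64(0.003), np.float64(0.006), np.float64(0.007)]]
top [(array([309.8, 213.6]), 0.85), (array([415.6, 203.8]), 0.83), (array([350.2, 261.8]), 0.81)]
[308. 213.] [array([312.6, 167.3])]
scene [(array([261.3, 173.1]), 0.74), (array([184.3, 170.9]), 0.71), (array([301.5, 242.5]), 0.46), (array([260.4, 164.6]), 0.44)]
[260. 172.] [array([229.8, 219.9])]
```

```bash
python3 -m handwheel '[[[0.1,0,2.5],[0,0,0]],[[0.2,0,5.5],[0,0.003,0]],[[0.3,0,8.5],[0,0.006,0.007]],[[0.3,-0.1,11],[0.003,0.006,0.007]],[[0.3,-0.1,11.9],[0.003,0.006,0.007]]]'
python3 -m handwheel '[[[0,0,0],[0,0,0]],[[0,0,0],[0,0,0]]]'
python3 tgt.py .677 -.085 .041
python3 - <<'E'
from h import *
c=ctrl.calibration("scene");t=ctrl.calibration("top")
for n,cal in(("scene",c),("top",t)):
    im=ctrl.get_image(n);cv2.imwrite(f"pics/{n}_in.png",im);print(n,[(np.round(d["position"],1),round(d["score"],2)) for d in ctrl.landmark_of(n,"bottle_center")],np.round(proj(cal,[.677,-.085,.142]),1))
E
```

```text
t: 17.62
tool_pos: [0.7338, -0.09, 0.1321]
tool_rot: [0.07, 1.569, -0.067]
contact_force: [-0.3, -0.6, -3.5]
opening: 0.0511
grip_force: 75.3
t: 17.88
tool_pos: [0.7314, -0.0896, 0.1302]
tool_rot: [0.071, 1.572, -0.066]
contact_force: [-0.2, -0.2, -2.6]
opening: 0.051
grip_force: 75.3
17.875 [-0.3254  0.2071  2.2222  2.8305  0.8798  1.7749] 75.30714511871338 [-0.1967 -0.1619 -2.5993]
foot now [ 0.6749 -0.0845  0.0656] tool x [-0.0026  0.0029 -1.    ]
total [ 2.44 -0.02  0.2 ] [ 0.    -0.003 -0.003]
[[np.float64(2.4), np.float64(-0.0), np.float64(0.2)], [np.float64(0.0), np.float64(-0.003), np.float64(-0.003)]]
scene [(array([186.6, 168.6]), 0.82), (array([228.1, 191.4]), 0.68), (array([258.3, 169.1]), 0.46)] [227.6 191.8]
top [(array([352.3, 263.9]), 0.67), (array([312.4, 163.1]), 0.65), (array([414.9, 201. ]), 0.59)] [313.  160.6]
```

```bash
python3 -m handwheel '[[[0.8,0,0.1],[0,-0.003,-0.003]],[[1.6,0,0.2],[0,-0.003,-0.003]],[[2.2,0,0.2],[0,-0.003,-0.003]],[[2.5,0,0.2],[0,-0.003,-0.003]],[[2.5,0,0.2],[0,-0.003,-0.003]]]'
python3 -m handwheel '[[[0.1,0,0],[0,0,0]],[[0.2,0,0],[0,0,0]],[[0.25,0,0],[0,0,0]],[[0.25,0,0],[0,0,0]]]'
python3 tgt.py .677 -.085 .036
```

```text
t: 18.7
tool_pos: [0.7343, -0.0898, 0.1054]
tool_rot: [0.068, 1.569, -0.069]
contact_force: [0.4, 0.1, -3.4]
opening: 0.0512
grip_force: 75.3
t: 19.2
tool_pos: [0.7344, -0.0899, 0.1036]
tool_rot: [0.068, 1.568, -0.069]
contact_force: [0.3, 0.5, -3.9]
opening: 0.051
grip_force: 75.3
19.2 [-0.3238  0.2935  2.1969  2.8474  0.9423  1.7469] 75.33465564250946 [ 0.3133  0.4864 -3.8858]
foot now [ 0.6782 -0.085   0.0387] tool x [ 0.0015 -0.0007 -1.    ]
total [ 0.28 -0.02 -0.11] [0.    0.002 0.001]
[[np.float64(0.3), np.float64(-0.0), np.float64(-0.1)], [np.float64(0.0), np.float64(0.002), np.float64(0.001)]]
```

```bash
python3 -m handwheel '[[[0.05,0,0],[0,0,0]],[[0.1,0,-0.05],[0,0,0]],[[0.15,0,-0.05],[0,0,0]],[[0.15,0,-0.05],[0,0,0]]]'
python3 -m handwheel '[[[0.05,0,0],[0,0,0]],[[0.1,0,0],[0,0,0]],[[0.1,0,0],[0,0,0]]]'
python3 -m handwheel '[[[0.05,0,0],[0,0,0]],[[0.1,0,0],[0,0,0]],[[0.1,0,0],[0,0,0]]]'; python3 tgt.py .677 -.085 .036
```

```text
t: 19.7
tool_pos: [0.7339, -0.0898, 0.1022]
tool_rot: [0.068, 1.568, -0.069]
contact_force: [-0.5, 1.6, -1.2]
opening: 0.051
grip_force: 75.4
t: 20.08
tool_pos: [0.7342, -0.0899, 0.1023]
tool_rot: [0.068, 1.565, -0.069]
contact_force: [-5.0, -0.2, 4.0]
opening: 0.0512
grip_force: 75.9
t: 20.45
tool_pos: [0.7345, -0.0899, 0.1025]
tool_rot: [0.067, 1.563, -0.069]
contact_force: [-7.2, 0.8, 7.9]
opening: 0.0514
grip_force: 76.2
20.45 [-0.3241  0.3017  2.1946  2.8492  0.9533  1.7445] 76.21073439717293 [-7.1998  0.7911  7.9362]
foot now [ 0.6786 -0.0851  0.0373] tool x [ 0.0069 -0.0011 -1.    ]
total [ 0.17 -0.01 -0.12] [0.    0.007 0.   ]
[[np.float64(0.2), np.float64(-0.0), np.float64(-0.1)], [np.float64(0.0), np.float64(0.007), np.float64(0.0)]]
```

```bash
python3 -m handwheel '[[[-0.1,0,-0.1],[0,0.004,0]],[[-0.15,0,-0.1],[0,0.004,0]],[[-0.15,0,-0.1],[0,0.004,0]]]'
python3 tgt.py .677 -.085 .036
python3 -m handwheel '[[[0,0,0],[0,0,0]],[[0,0,0],[0,0,0]]]' 1 20
python3 -m handwheel '[[[0,0,0],[0,0,0]],[[0,0,0],[0,0,0]],[[0,0,0],[0,0,0]],[[0,0,0],[0,0,0]]]' -1
python3 - <<'E'
from h import *
for n in("scene","top"):
    cal=ctrl.calibration(n);im=ctrl.get_image(n);cv2.imwrite(f"pics/{n}_rel.png",im);print(n,[(np.round(d["position"],1),round(d["score"],2)) for d in ctrl.landmark_of(n,"bottle_center")],np.round(proj(cal,[.677,-.085,.111]),1))
E
```

```text
t: 20.82
tool_pos: [0.7332, -0.09, 0.102]
tool_rot: [0.068, 1.571, -0.069]
contact_force: [1.4, -0.6, 1.0]
opening: 0.0514
grip_force: 75.2
20.825 [-0.3247  0.2934  2.199   2.8463  0.9411  1.7469] 75.16299962997437 [ 1.3611 -0.5574  0.9527]
foot now [ 0.6769 -0.0851  0.0373] tool x [-0.0017 -0.0006 -1.    ]
total [0.12 0.01 0.  ] [-0.    -0.002  0.001]
[[np.float64(0.1), np.float64(0.0), np.float64(0.0)], [np.float64(-0.0), np.float64(-0.002), np.float64(0.001)]]
t: 21.08
tool_pos: [0.7332, -0.09, 0.102]
tool_rot: [0.068, 1.571, -0.069]
contact_force: [2.2, -1.1, -0.3]
opening: 0.0513
grip_force: 75.2
t: 21.58
tool_pos: [0.7327, -0.0897, 0.1013]
tool_rot: [0.068, 1.573, -0.069]
contact_force: [0.2, -0.0, 1.0]
opening: 0.0854
grip_force: 0.0
scene [(array([226.9, 200.2]), 0.62), (array([257.1, 165.4]), 0.58)] [228.1 200.4]
top [(array([412.9, 199.8]), 0.97), (array([309.2, 164. ]), 0.61), (array([351.6, 259.4]), 0.59)] [312.2 162.8]
```

```bash
python3 -m handwheel '[[[0,0,-1.5],[0,0,0]],[[0,0,-4],[0,0,0]],[[-0.5,0,-7],[0,0,0]],[[-1,0,-10],[0,0,0]],[[-2,0,-12],[0,0,0]]]'
python3 -m handwheel '[[[0,0,0],[0,0,0]],[[0,0,0],[0,0,0]]]'
python3 look.py w12 bottle_center hotplate0 standing1_center
python3 - <<'E'
from h import *
import pickle
np.set_printoptions(precision=4,suppress=True)
r={}
for n in("scene","top"):
    cal=ctrl.calibration(n);im=ctrl.get_image(n);cv2.imwrite(f"pics/{n}_out.png",im)
    for q in ("bottle_center","standing1_center"):
        print(n,q,[(np.round(d["position"],1),round(d["score"],2)) for d in ctrl.landmark_of(n,q)])
    print(np.round(proj(cal,[.677,-.085,.111]),1),"cap",np.round(proj(cal,[.677,-.085,.186]),1))
    a=cv2.imread(f"pics/{n}.png");d=cv2.absdiff(a,im).max(2)>40
    m=np.zeros_like(d); 
c,o=pickle.load(open("pics/w12.pkl","rb"));print("wrist expected",proj(c,[.677,-.085,.111]),proj(c,[.677,-.085,.036]))
s=cv2.imread("pics/scene_out.png")[150:250,190:340];t=cv2.imread("pics/top_out.png")[120:220,250:350]
w=cv2.resize(cv2.imread("pics/w12.png"),(300,225))
A=cv2.resize(s,(450,300),interpolation=cv2.INTER_CUBIC);Bm=cv2.resize(t,(300,300),interpolation=cv2.INTER_CUBIC)
w=cv2.copyMakeBorder(w,0,0,0,450,0)
cv2.imwrite("pics/final.png",np.vstack([np.hstack([A,Bm]),w]))
E
```

```text
t: 22.4
tool_pos: [0.6109, -0.0786, 0.1202]
tool_rot: [0.069, 1.575, -0.068]
contact_force: [-0.2, -0.1, 1.0]
opening: 0.0856
grip_force: 0.0
t: 22.65
tool_pos: [0.6137, -0.0795, 0.1221]
tool_rot: [0.068, 1.572, -0.069]
contact_force: [0.5, -0.3, -1.0]
opening: 0.0853
grip_force: 0.0
22.65 [-0.4199 -0.0064  2.492   2.73    0.9546  1.8165] [ 0.6137 -0.0795  0.1221] [ 0.068   1.5715 -0.0692] [ 0.4808 -0.3477 -1.0173] 0.08533202194603119
bottle_center [(array([281.6, 193.6]), 0.82)]
hotplate0 [(array([286.7,  68.2]), 0.72)]
standing1_center [(array([461., 202.]), 0.81)]
scene bottle_center [(array([187.7, 168.4]), 0.73), (array([253.4, 164.3]), 0.64), (array([228.6, 196.7]), 0.57)]
scene standing1_center [(array([265.9, 220.2]), 0.8)]
[228.1 200.4] cap [226.9 179. ]
top bottle_center [(array([314.8, 163.3]), 0.86), (array([351.2, 261.5]), 0.72), (array([414.1, 199.3]), 0.62)]
top standing1_center [(array([311.6, 166.8]), 0.25)]
[312.2 162.8] cap [314.2 157.2]
wrist expected [np.float64(283.37491304533967), np.float64(190.85427824641076)] [np.float64(283.5883665494616), np.float64(76.52334452442136)]
```

View pics/final.png

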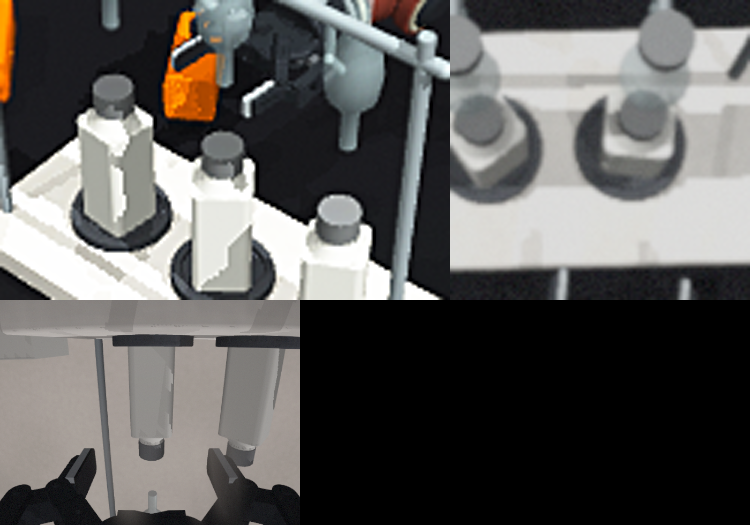

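```bash
python3 -c "
from station import ctrl
print(ctrl.finish_job())"
```

```text
the job is handed in; nothing more can be done
None
```

The bottle is standing upright, cap up, on the free hot plate: the last pictures show it inside the rim, about 2 mm off centre. The arm is clear and the job is handed in at about 23 s. My first two grasps gripped too high: one pressed on the bottle with about 84 N at the wrist, the other dropped it back onto the bench, and no verdict came back.

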